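# Put the impact sockets back on the rail in order of size

### The arm

A 6-joint arm with a two-finger parallel gripper is mounted at the origin on the work surface. World frame = base frame: x ahead of the robot, y to its left, z up, the work surface at z = 0. Lengths are in m, angles in degrees, forces in N, time in s.
With the tool pointing down it reaches from about 0.3 to 0.85 m from the base axis. Payload 5.4 kg.
Tool frame: the origin (TCP) lies midway between the tips of the shut fingers; the grasp point (between the pads) lies 19 mm behind it (grip_point_offset is the distance from the TCP to the grasp point, in m); x points along the fingers, y is the direction in which the jaws open and shut, and the axes are right-handed (so a half turn about x gives the same grasp; the last joint's range is limited). The gripper opens to 85 mm and grips with 20 to 120 N. Pads are 22 mm wide; open, the fingers measure 114 mm over their backs; the gripper's body (76 mm by 85 mm) begins 54 mm behind the grasp point. The pads swing forward as they close: fully open they stand 13 mm farther back than shut.
Start: joints at [-87.726, 9.076, 91.501, -0, 79.423, -12.038], TCP at [0.142, -0.557, 0.231] pointing down, gripper open.
Joint ranges: [-166.64, 166.64], [-54.1, 131.32], [10.49, 154.53], [-73.88, 253.88], [9.74, 151.15], [-171.62, 171.62]. Speed limits (degrees/s): [147.25, 147.25, 180, 180, 180, 180].

### API

Orientations are given as a 3x3 rotation matrix whose columns are the frame's x, y, z axes.
In Python, from station import sense, snapshot, camera_info, finish_job, grip_point_offset gives the robot as it stands. The module is installed in compiled form; this text tells all that it offers.
- The arm moves only by the shell command python3 -m handwheel 'ROWS'. ROWS is JSON, a list of rows, each an object of numbers: "dx", "dy", "dz": the shift along the tool's x, y, z in m; "wx", "wy", "wz": the turn, a rotation vector about the tool's x, y, z in rad; "fingers": the closure, from -1 (fully open) to 1 (shut), so that 0 is half open. A call has 1 to 12 rows; each row is the pose to reach, as a shift and turn from the pose commanded when the call began, along the tool's axes at that moment; what a row does not reach only later rows make up. A row lasts 1/10 s, in which the tool goes at most 50 mm and 8.59 degrees, less where a joint would pass 70% of its speed; a pose out of reach is approached as far as the arm can. A call with a gripper value outside its range is refused whole. The fingers move at their own pace and stop on an object; the grip force is fixed at half the most. Time passes only in rows, so rows that repeat a pose let the fingers close. It gives the time, the measured TCP pose, the force and the opening at its end, in the units of the state.
- sense(): the state, without advancing time (a new reading comes with each control period).
- snapshot(name): name is "scene" or "top" or "wrist"; returns (picture, depth): 384x512x3 uint8, red, green, blue; 384x512 float32, m along the optical axis (not along the pixel's ray), 0 where there is no reading.
- camera_info(name): a dict with "fov_y" (degrees; the focal length in pixels is half the picture's height over the tangent of half this angle, whatever the lens; pixels are square), "cx", "cy" (the principal point, pixels), "R" (3x3) and "t" (3): a world point X has camera coordinates R X + t; the wrist camera has in their place "tool_from_camera" (4x4, takes a point from camera to tool coordinates, whose origin is the TCP and whose axes are the tool frame's). Camera axes: x right, y down, z forward; pixel columns grow to the right and rows downward; lengths in m; the calibration is good to about 2 mm. A picture is of the moment at which its call begins: read the wrist's pose just before it. camera_info takes no time and is no camera call.
- finish_job(): hands the job in, once; it reports no verdict.
The state is a dict: "time": time; "joints": joint angles; "qvel": joint speeds; "joint_torque": joint torques, N m; "tcp_pos": TCP position; "ee_rot": TCP orientation; "ft_force": force on the tool from outside, world axes, zero at the start; "torque": the same for the moment, N m; "opening": finger opening in m.
Only numpy, scipy, OpenCV 4.12 (cv2) and the standard library are available. Lean on these libraries where they do the work, as an engineer would, in place of code of your own. Each camera call takes 0.05 s, during which the arm holds its last target. There are 200 camera calls.

### The job

Put the four loose impact sockets away on the socket rail in order of size: the largest on the pad next to the upright end stop, then each smaller one on the next pad along, the smallest last. Each socket must finish standing upright, centred on its own pad, hole up, and left alone at rest.

Things in the scene. Friction and masses are not known exactly. Their poses are not given: they have to be found in the camera images.
- socket_xl_mid (a point): The largest of four round steel impact sockets: a plain upright cylinder 53 mm across and 64 mm high with a hexagonal hole in its top, standing loose on the bench; weighs 0.36 to 0.68 kg. The point is its centre, 32 mm above its underside; its z axis is the socket's axis (up).
- socket_l_mid (a point): The second largest of four round steel impact sockets: a plain upright cylinder 43 mm across and 56 mm high with a hexagonal hole in its top, standing loose on the bench; weighs 0.23 to 0.43 kg. The point is its centre, 28 mm above its underside; its z axis is the socket's axis (up).
- socket_m_mid (a point): The second smallest of four round steel impact sockets: a plain upright cylinder 34 mm across and 50 mm high with a hexagonal hole in its top, standing loose on the bench; weighs 0.14 to 0.26 kg. The point is its centre, 25 mm above its underside; its z axis is the socket's axis (up).
- socket_s_mid (a point): The smallest of four round steel impact sockets: a plain upright cylinder 26 mm across and 44 mm high with a hexagonal hole in its top, standing loose on the bench; weighs 0.08 to 0.14 kg. The point is its centre, 22 mm above its underside; its z axis is the socket's axis (up).
- rail: The socket rail: a flat aluminium bar fixed to the bench, 346 mm long, 64 mm wide, 12 mm high, beyond the sockets. Origin at the centre of its underside; its y axis runs along its length, its x axis across it, away from the robot. Four round pads lie on it in a row along its centre line, and at one end stands the end stop. The other end carries only a flat aluminium plate 2 mm thick.
- pad_a: One of four identical flat black rubber pads fixed on the rail, 42 mm across and 1.5 mm thick, 72 mm apart along the rail's centre line, symmetrical about its middle. Origin at the centre of its underside, 12 mm above the bench, so a socket stands 13.5 mm above the bench. The letter says nothing of its place in the row, which changes from start to start.
- pad_b: One of four identical flat black rubber pads fixed on the rail, 42 mm across and 1.5 mm thick, 72 mm apart along the rail's centre line, symmetrical about its middle. Origin at the centre of its underside, 12 mm above the bench, so a socket stands 13.5 mm above the bench. The letter says nothing of its place in the row, which changes from start to start.
- pad_c: One of four identical flat black rubber pads fixed on the rail, 42 mm across and 1.5 mm thick, 72 mm apart along the rail's centre line, symmetrical about its middle. Origin at the centre of its underside, 12 mm above the bench, so a socket stands 13.5 mm above the bench. The letter says nothing of its place in the row, which changes from start to start.
- pad_d: One of four identical flat black rubber pads fixed on the rail, 42 mm across and 1.5 mm thick, 72 mm apart along the rail's centre line, symmetrical about its middle. Origin at the centre of its underside, 12 mm above the bench, so a socket stands 13.5 mm above the bench. The letter says nothing of its place in the row, which changes from start to start.
- stop: The end stop: a dark steel block fixed upright across one end of the rail, 58 mm wide across the rail, 14 mm thick along it, 38 mm tall. Origin at the centre of its underside, on the rail's centre line, 12 mm above the bench and 160 mm from the rail's middle; the nearest pad's centre is 52 mm from it. It may be at either end.
Mind the look-alikes: they are no part of the job. Leave any blue or brown look-alike of the part that bears socket_xl_mid alone.

How it is judged:
By the outcome, as a careful person would: the job done as asked, in the order asked, and still so for the second after the job is handed in, with the robot touching nothing.
It also fails if it takes over 112 s, if anything falls off the work surface, if the arm or the gripper's body presses on something with over 40 N, if the wrist force passes 120 N, or if a joint passes its speed limit or range.

## Working session

There is one attempt and no reset: what is moved stays moved. The work goes in short steps, Python scripts to look and compute and a shell command to move; the robot and the scene stay as the last step left them, time stands still between calls to the robot, and variables do not carry over. Pictures are saved under pics/ and viewed, about 12 in all and at most 16, crops included, and the job is handed in when it is done.

```bash
mkdir -p pics; python3 - <<'E'
from station import *
import cv2,numpy as np
s=sense();print(s['time'],s['tcp_pos'],np.round(s['ee_rot'],3).tolist(),s['opening'],grip_point_offset if not callable(grip_point_offset) else grip_point_offset())
for n in('scene','top'):
    p,d=snapshot(n);cv2.imwrite(f'pics/{n}0.png',p[:,:,::-1]);np.savez(f'pics/{n}0.npz',p=p,d=d);c=camera_info(n);print(n,{k:np.round(v,4).tolist() for k,v in c.items()})
print(camera_info('wrist'))
a=cv2.imread('pics/scene0.png')
E
```

```text
0.0 [ 0.14209706 -0.55652465  0.23028568] [[-0.0, 0.247, -0.969], [0.002, -0.969, -0.247], [-1.0, -0.002, -0.0]] 0.08535913209373788 0.0187
scene {'fov_y': 47.9891, 'cx': 257.4623, 'cy': 189.052, 'R': [[0.0132, 0.9998, -0.0117], [0.6133, -0.0173, -0.7896], [-0.7897, 0.0032, -0.6134]], 't': [-0.0189, -0.2828, 1.2867]}
top {'fov_y': 57.4082, 'cx': 257.0898, 'cy': 193.9161, 'R': [[0.0074, -0.9997, -0.0252], [-0.9958, -0.0051, -0.0911], [0.0909, 0.0258, -0.9955]], 't': [-0.0022, 0.5274, 0.8009]}
{'fov_y': 62.24340086467598, 'cx': 259.0138847125616, 'cy': 193.08792788809066, 'tool_from_camera': array([[ 2.70905580e-04, -3.18740888e-01,  9.47841850e-01,
        -1.41980238e-01],
       [ 9.99999587e-01, -7.35656507e-04, -5.33200002e-04,
        -1.13681243e-03],
       [ 8.67238667e-04,  9.47841603e-01,  3.18740557e-01,
        -8.22250317e-02],
       [ 0.00000000e+00,  0.00000000e+00,  0.00000000e+00,
         1.00000000e+00]])}
```

View pics/top0.png

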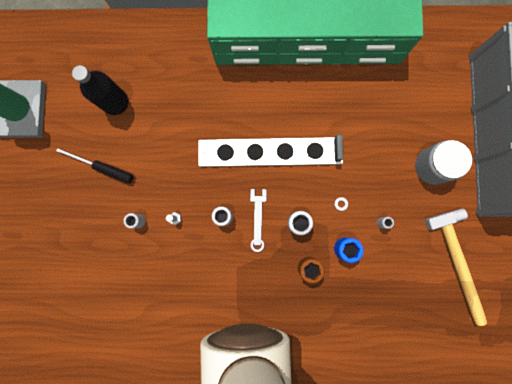

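View pics/scene0.png

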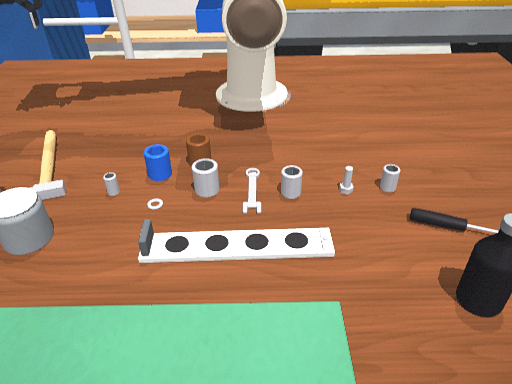

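Top view: the steel sockets are at about (300,223), (222,216), (134,221) and (387,223). The look-alikes are blue at (349,250) and brown at (312,271). The bolt is at (174,219). The rail's stop is at (340,149), on the −y side, and its pads are at (315,151), (285,151), (255,152) and (225,152).

```bash
cat > h.py <<'E'
import numpy as np,cv2
from station import *
def f(c): return 192/np.tan(np.radians(c['fov_y']/2))
def cast(n,uv,z):
    c=camera_info(n);uv=np.atleast_2d(uv).astype(float)
    r=np.c_[(uv[:,0]-c['cx'])/f(c),(uv[:,1]-c['cy'])/f(c),np.ones(len(uv))]
    R=np.array(c['R']);o=-R.T@np.array(c['t']);r=r@R
    return o+r*((z-o[2])/r[:,2])[:,None]
def cloud(n,d):
    c=camera_info(n);v,u=np.mgrid[:384,:512]
    X=np.stack([(u-c['cx'])/f(c)*d,(v-c['cy'])/f(c)*d,d],-1)
    return (X-np.array(c['t']))@np.array(c['R'])
E
python3 - <<'E'
from h import *
seeds={'top':{'XL':(300,223),'L':(222,216),'M':(134,221),'S':(387,223),'blue':(349,250),'brown':(312,271)},
'scene':{'XL':(205,167),'L':(291,172),'M':(391,171),'S':(111,177)}}
H=dict(XL=.064,L=.056,M=.05,S=.044,blue=.064,brown=.064)
for n in seeds:
    z=np.load(f'pics/{n}0.npz');P=cloud(n,z['d']);p=z['p']
    for k,(u,v) in seeds[n].items():
        W=P[v-22:v+22,u-22:u+22];zz=W[...,2]
        m=(zz>H[k]-.006)&(zz<H[k]+.006)
        vv,uu=np.nonzero(m);q=cast(n,np.c_[uu+u-22,vv+v-22],H[k])[:,:2]
        (c,r)=cv2.minEnclosingCircle(q.astype(np.float32))
        print(n,k,'n',m.sum(),'c',np.round(c,4),'r',round(r,4),'zmed',np.median(zz[m]).round(4) if m.any() else 0, 'zmax',zz.max().round(4))
    # pads
    hsv=cv2.cvtColor(p,cv2.COLOR_RGB2HSV)
    dark=((p.max(2)<60)&(abs(P[...,2]-.0135)<.008)).astype(np.uint8)
    N,L,S,C=cv2.connectedComponentsWithStats(dark)
    for i in range(1,N):
        if S[i,4]>60:
            cs,_=cv2.findContours((L==i).astype(np.uint8),0,1)
            q=cast(n,cs[0][:,0],.0135)[:,:2].astype(np.float32)
            e=cv2.fitEllipse(q) if len(q)>5 else 0
            print(n,'dark',S[i],C[i].round(1),'cast',cast(n,C[i],.0135)[0].round(4),'ell',np.round(e[1],3))
E
```

```text
top XL n 251 c [ 0.4614 -0.0972] r 0.0266 zmed 0.064 zmax 0.8453
top L n 162 c [0.4755 0.0805] r 0.0216 zmed 0.0558 zmax 0.8453
top M n 117 c [0.4639 0.2873] r 0.0178 zmed 0.0492 zmax 0.8453
top S n 70 c [ 0.4642 -0.295 ] r 0.0134 zmed 0.0439 zmax 0.8453
top blue n 271 c [ 0.4027 -0.2065] r 0.0268 zmed 0.0643 zmax 0.8453
top brown n 268 c [ 0.3567 -0.1214] r 0.0267 zmed 0.0643 zmax 0.8453
top dark [107  95  22  20  85] [121.1 107.7] cast [0.7399 0.338  0.0135] ell [0.076 0.102]
top dark [218 145  15  15 173] [225.  151.9] cast [0.6298 0.0797 0.0135] ell [0.034 0.034]
top dark [248 145  14  15 169] [254.6 151.6] cast [0.6309 0.0082 0.0135] ell [0.033 0.034]
top dark [278 144  15  15 172] [284.7 150.9] cast [ 0.6326 -0.0642  0.0135] ell [0.033 0.035]
top dark [308 144  15  14 168] [314.6 150.4] cast [ 0.6339 -0.1358  0.0135] ell [0.033 0.033]
top dark [100 169  34  14  66] [120.6 177.1] cast [0.5676 0.3318 0.0135] ell [0.032 0.129]
scene XL n 270 c [ 0.4373 -0.1094] r 0.0619 zmed 0.0623 zmax 0.5658
scene L n 173 c [0.4818 0.0821] r 0.0247 zmed 0.0543 zmax 0.5658
scene M n 114 c [0.4696 0.2878] r 0.0205 zmed 0.0482 zmax 0.5658
scene S n 75 c [ 0.4687 -0.2921] r 0.0153 zmed 0.0419 zmax 0.5658
scene dark [410 212  56  19 335] [435.8 222.1] cast [0.5899 0.3477 0.0135] ell [0.019 0.132]
scene dark [456 285  48  32 355] [475.1 306.4] cast [0.782  0.3428 0.0135] ell [0.076 0.114]
```

```bash
python3 - <<'E'
import cv2
a=cv2.imread('pics/top0.png')[185:295,110:410];cv2.imwrite('pics/crop1.png',cv2.resize(a,None,fx=2.6,fy=2.6,interpolation=cv2.INTER_CUBIC))
E
R='{"dx":0.04,"dy":-0.366,"dz":-0.423,"wx":-1.321,"fingers":-1}'; python3 -m handwheel '[{"dx":0.0,"dy":-0.03,"dz":-0.035,"wx":-0.11,"fingers":-1},{"dx":0.0,"dy":-0.06,"dz":-0.07,"wx":-0.22,"fingers":-1},{"dx":0.0,"dy":-0.09,"dz":-0.105,"wx":-0.33,"fingers":-1},{"dx":0.01,"dy":-0.12,"dz":-0.14,"wx":-0.44,"fingers":-1},{"dx":0.01,"dy":-0.15,"dz":-0.175,"wx":-0.55,"fingers":-1},{"dx":0.01,"dy":-0.18,"dz":-0.21,"wx":-0.66,"fingers":-1},{"dx":0.02,"dy":-0.21,"dz":-0.245,"wx":-0.77,"fingers":-1},{"dx":0.02,"dy":-0.24,"dz":-0.28,"wx":-0.88,"fingers":-1},{"dx":0.03,"dy":-0.27,"dz":-0.315,"wx":-0.99,"fingers":-1},{"dx":0.03,"dy":-0.305,"dz":-0.35,"wx":-1.1,"fingers":-1},{"dx":0.04,"dy":-0.335,"dz":-0.385,"wx":-1.21,"fingers":-1},{"dx":0.04,"dy":-0.366,"dz":-0.423,"wx":-1.321,"fingers":-1}]'
```

```text
schema error: expected keys dx, dy, dz, wx, wy, wz, fingers
```

View pics/crop1.png

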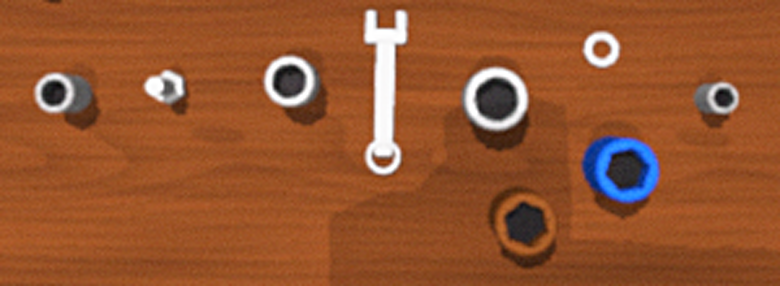

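The crop shows three sockets of XL size: steel at crop (497,97), blue at (625,170) and brown at (525,222). The steel one, top pixel (300,223), is the one meant. The others are smaller steel sockets with measured radii of 21.6, 17.8 and 13.4 mm, which match L, M and S. Moves need all seven keys in every row.

```bash
python3 -m handwheel '[{"dx":0,"dy":-0.03,"dz":-0.035,"wx":-0.11,"wy":0,"wz":0,"fingers":-1},{"dx":0,"dy":-0.06,"dz":-0.07,"wx":-0.22,"wy":0,"wz":0,"fingers":-1},{"dx":0,"dy":-0.09,"dz":-0.105,"wx":-0.33,"wy":0,"wz":0,"fingers":-1},{"dx":0.01,"dy":-0.12,"dz":-0.14,"wx":-0.44,"wy":0,"wz":0,"fingers":-1},{"dx":0.01,"dy":-0.15,"dz":-0.175,"wx":-0.55,"wy":0,"wz":0,"fingers":-1},{"dx":0.01,"dy":-0.18,"dz":-0.21,"wx":-0.66,"wy":0,"wz":0,"fingers":-1},{"dx":0.02,"dy":-0.21,"dz":-0.245,"wx":-0.77,"wy":0,"wz":0,"fingers":-1},{"dx":0.02,"dy":-0.24,"dz":-0.28,"wx":-0.88,"wy":0,"wz":0,"fingers":-1},{"dx":0.03,"dy":-0.27,"dz":-0.315,"wx":-0.99,"wy":0,"wz":0,"fingers":-1},{"dx":0.03,"dy":-0.305,"dz":-0.35,"wx":-1.1,"wy":0,"wz":0,"fingers":-1},{"dx":0.04,"dy":-0.335,"dz":-0.385,"wx":-1.21,"wy":0,"wz":0,"fingers":-1},{"dx":0.04,"dy":-0.366,"dz":-0.423,"wx":-1.321,"wy":0,"wz":0,"fingers":-1}]'
python3 -m handwheel '[{"dx":0,"dy":0,"dz":0,"wx":0,"wy":0,"wz":0,"fingers":-1},{"dx":0,"dy":0,"dz":0,"wx":0,"wy":0,"wz":0,"fingers":-1},{"dx":0,"dy":0,"dz":0,"wx":0,"wy":0,"wz":0,"fingers":-1}]'
cat > w.py <<'E'
from h import *
import sys
def wrist(name):
    s=sense();p,d=snapshot('wrist');c=camera_info('wrist');T=np.array(c['tool_from_camera'])
    v,u=np.mgrid[:384,:512]
    X=np.stack([(u-c['cx'])/f(c),(v-c['cy'])/f(c),np.ones(u.shape)],-1)
    R=np.array(s['ee_rot']);t=np.array(s['tcp_pos'])
    o=R@T[:3,3]+t;ray=X@(R@T[:3,:3]).T
    cv2.imwrite(f'pics/{name}.png',p[:,:,::-1])
    return s,p,d,o,ray,o+ray*d[...,None]
def plane(o,ray,z): return o+ray*((z-o[2])/ray[...,2])[...,None]
E
python3 - <<'E'
from w import *
s,p,d,o,ray,P=wrist('w1');print(s['time'],s['tcp_pos'],np.round(s['ee_rot'],3).tolist(),s['joints'],s['opening'])
m=abs(P[...,2]-.064)<.004
m&=np.hypot(P[...,0]-.4614,P[...,1]+.0972)<.04
q=plane(o,ray,.064)[m][:,:2].astype(np.float32);print(m.sum(),cv2.minEnclosingCircle(q),np.median(P[m][:,2]))
E
```

```text
time: 1.3
tcp_pos: [0.4613, -0.0957, 0.1899]
ee_rot: [[-0.002, 1.0, 0.004], [0.001, 0.004, -1.0], [-1.0, -0.002, -0.001]]
ft_force: [0.3, -0.9, -0.5]
opening: 0.0853
time: 1.6
tcp_pos: [0.461, -0.0986, 0.1911]
ee_rot: [[-0.001, 1.0, -0.001], [-0.0, -0.001, -1.0], [-1.0, -0.001, 0.0]]
ft_force: [-0.2, -0.6, 0.6]
opening: 0.0854
1.6 [ 0.46101644 -0.09859389  0.19109216] [[-0.001, 1.0, -0.001], [-0.0, -0.001, -1.0], [-1.0, -0.001, 0.0]] [-2.67886940e+01 -4.58541975e+00  1.10236938e+02 -2.56219751e-02
  7.43760933e+01 -2.67040616e+01] 0.08536268319802925
1481 ((0.4611973762512207, -0.09451133757829666), 0.026439765468239784) 0.06309474131776033
```

View pics/w1.png

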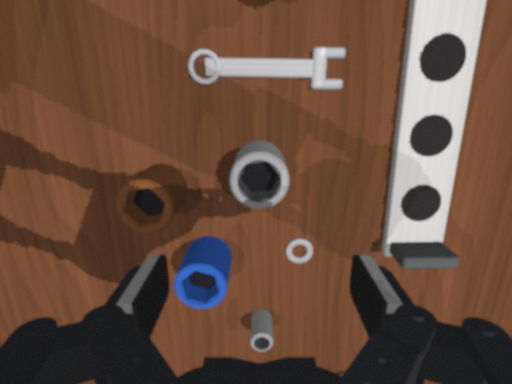

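The wrist view shows the steel XL at (260,178), brown at (148,203), blue at (203,285), S at (262,335), and the pads at (421,202), (431,135) and (443,57) with the stop at (425,255). The wrist and top cameras differ by 2.7 mm in y, so I'll compare the pad positions too.

```bash
cat >> w.py <<'E'
def pads(p,o,ray,P):
    Q=plane(o,ray,.0135)
    m=((p.max(2)<70)&(abs(P[...,2]-.0135)<.006)).astype(np.uint8)
    N,L,S,C=cv2.connectedComponentsWithStats(m);out=[]
    for i in range(1,N):
        if S[i,4]>300:
            q=Q[L==i][:,:2].astype(np.float32);c,r=cv2.minEnclosingCircle(q)
            out.append((C[i].round(0).tolist(),np.round(c,4).tolist(),round(r,4),q.mean(0).round(4).tolist()))
    return out
def rim(o,ray,P,h,x,y):
    m=(abs(P[...,2]-h)<.005)&(np.hypot(P[...,0]-x,P[...,1]-y)<.04)
    q=plane(o,ray,h)[m][:,:2].astype(np.float32)
    return m.sum(),np.round(np.r_[cv2.minEnclosingCircle(q)[0],cv2.minEnclosingCircle(q)[1],np.median(P[m][:,2])],4)
E
python3 - <<'E'
from w import *
s,p,d,o,ray,P=wrist('w2');print(s['tcp_pos'])
print(rim(o,ray,P,.064,.461,-.095))
for q in pads(p,o,ray,P):print(q)
E
```

```text
[ 0.46097957 -0.0989476   0.19119561]
(np.int64(1523), array([ 0.4611, -0.0944,  0.0266,  0.063 ]))
([442.0, 57.0], [0.631, 0.0094], 0.0197, [0.6309999823570251, 0.009600000455975533])
([431.0, 135.0], [0.6324, -0.0625], 0.0194, [0.6323999762535095, -0.06210000067949295])
([421.0, 202.0], [0.6332, -0.134], 0.0195, [0.633400022983551, -0.13359999656677246])
```

```bash
python3 -m handwheel '[{"dx":0.03,"dy":0,"dz":-0.003,"wx":0,"wy":0,"wz":0,"fingers":-1},{"dx":0.07,"dy":0,"dz":-0.003,"wx":0,"wy":0,"wz":0,"fingers":-1},{"dx":0.11,"dy":0,"dz":-0.003,"wx":0,"wy":0,"wz":0,"fingers":-1},{"dx":0.14,"dy":0,"dz":-0.003,"wx":0,"wy":0,"wz":0,"fingers":-1},{"dx":0.16,"dy":0,"dz":-0.003,"wx":0,"wy":0,"wz":0,"fingers":-1},{"dx":0.172,"dy":0,"dz":-0.003,"wx":0,"wy":0,"wz":0,"fingers":-1},{"dx":0.179,"dy":0,"dz":-0.003,"wx":0,"wy":0,"wz":0,"fingers":-1},{"dx":0.179,"dy":0,"dz":-0.003,"wx":0,"wy":0,"wz":0,"fingers":-1},{"dx":0.179,"dy":0,"dz":-0.003,"wx":0,"wy":0,"wz":0,"fingers":-1},{"dx":0.179,"dy":0,"dz":-0.003,"wx":0,"wy":0,"wz":0,"fingers":-1}]'; python3 -c "
from w import *
s,p,d,o,ray,P=wrist('w3');print(s['tcp_pos'],s['ft_force'])
print(rim(o,ray,P,.064,.461,-.095))"
```

```text
time: 2.7
tcp_pos: [0.4625, -0.0955, 0.0135]
ee_rot: [[0.002, 1.0, -0.0], [-0.001, -0.0, -1.0], [-1.0, 0.002, 0.001]]
ft_force: [-0.7, -0.7, -0.5]
opening: 0.0855
[ 0.46251559 -0.09548153  0.01347619] [-0.67459572 -0.6771428  -0.49990569]
(np.int64(6740), array([ 0.461 , -0.0918,  0.0264,  0.0629]))
```

View pics/w3.png

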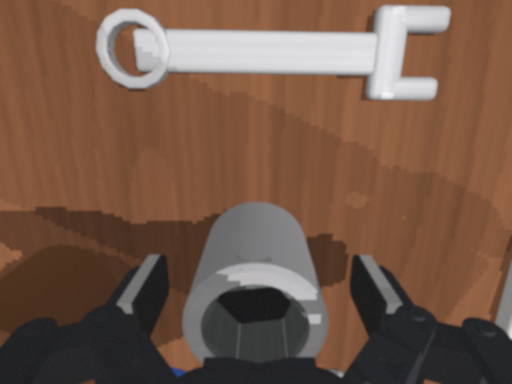

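```bash
python3 -m handwheel '[{"dx":0,"dy":0,"dz":0,"wx":0,"wy":0,"wz":0,"fingers":1},{"dx":0,"dy":0,"dz":0,"wx":0,"wy":0,"wz":0,"fingers":1},{"dx":0,"dy":0,"dz":0,"wx":0,"wy":0,"wz":0,"fingers":1},{"dx":0,"dy":0,"dz":0,"wx":0,"wy":0,"wz":0,"fingers":1},{"dx":0,"dy":0,"dz":0,"wx":0,"wy":0,"wz":0,"fingers":1},{"dx":0,"dy":0,"dz":0,"wx":0,"wy":0,"wz":0,"fingers":1},{"dx":0,"dy":0,"dz":0,"wx":0,"wy":0,"wz":0,"fingers":1},{"dx":0,"dy":0,"dz":0,"wx":0,"wy":0,"wz":0,"fingers":1},{"dx":0,"dy":0,"dz":0,"wx":0,"wy":0,"wz":0,"fingers":1},{"dx":0,"dy":0,"dz":0,"wx":0,"wy":0,"wz":0,"fingers":1}]'; python3 -c "
from w import *
s,p,d,o,ray,P=wrist('w4');print(s['tcp_pos'],s['ft_force'],s['opening'])
print(rim(o,ray,P,.064,.461,-.095))"
```

```text
time: 3.75
tcp_pos: [0.4616, -0.095, 0.0128]
ee_rot: [[-0.0, 1.0, 0.0], [-0.0, 0.0, -1.0], [-1.0, -0.0, 0.0]]
ft_force: [-1.9, 1.5, 6.4]
opening: 0.052
[ 0.46155763 -0.09501635  0.01284529] [-1.92069796  1.51029227  6.40424236] 0.05203186465945682
(np.int64(7877), array([ 0.4609, -0.0993,  0.0422,  0.063 ]))
```

```bash
python3 -m handwheel '[{"dx":-0.02,"dy":0,"dz":0,"wx":0,"wy":0,"wz":0,"fingers":1},{"dx":-0.05,"dy":0,"dz":0,"wx":0,"wy":0,"wz":0,"fingers":1},{"dx":-0.08,"dy":0.01,"dz":0.002,"wx":0,"wy":0,"wz":0,"fingers":1},{"dx":-0.08,"dy":0.045,"dz":0.01,"wx":0,"wy":0,"wz":0,"fingers":1},{"dx":-0.08,"dy":0.08,"dz":0.02,"wx":0,"wy":0,"wz":0,"fingers":1},{"dx":-0.08,"dy":0.115,"dz":0.026,"wx":0,"wy":0,"wz":0,"fingers":1},{"dx":-0.08,"dy":0.145,"dz":0.033,"wx":0,"wy":0,"wz":0,"fingers":1},{"dx":-0.08,"dy":0.165,"dz":0.037,"wx":0,"wy":0,"wz":0,"fingers":1},{"dx":-0.08,"dy":0.172,"dz":0.039,"wx":0,"wy":0,"wz":0,"fingers":1},{"dx":-0.08,"dy":0.172,"dz":0.039,"wx":0,"wy":0,"wz":0,"fingers":1},{"dx":-0.08,"dy":0.172,"dz":0.039,"wx":0,"wy":0,"wz":0,"fingers":1},{"dx":-0.08,"dy":0.172,"dz":0.039,"wx":0,"wy":0,"wz":0,"fingers":1}]'; python3 -c "
from w import *
s,p,d,o,ray,P=wrist('w5');print(s['tcp_pos'],s['ft_force'],s['opening'])
for q in pads(p,o,ray,P):print(q)"
```

```text
time: 5.0
tcp_pos: [0.6321, -0.1335, 0.0916]
ee_rot: [[-0.002, 1.0, -0.0], [0.001, -0.0, -1.0], [-1.0, -0.002, -0.001]]
ft_force: [-0.5, 0.0, -6.9]
opening: 0.052
[ 0.63209612 -0.13346205  0.09163458] [-0.50573717  0.02562416 -6.90724384] 0.05198903079059823
([259.0, 7.0], [0.6319, -0.0014], 0.0165, [0.6317999958992004, -0.004600000102072954])
([261.0, 105.0], [0.633, -0.0625], 0.0198, [0.6330999732017517, -0.062199998646974564])
([263.0, 194.0], [0.6343, -0.1328], 0.0197, [0.6345999836921692, -0.1251000016927719])
```

View pics/w5.png

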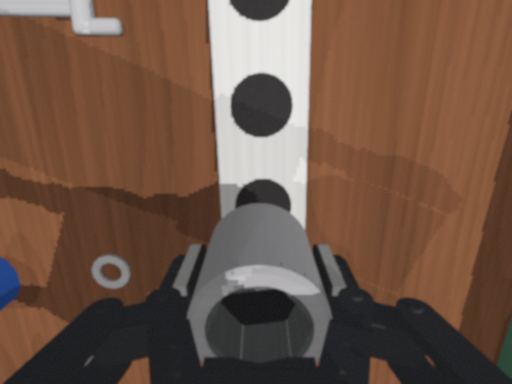

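Held XL at (258,320), above pad 1 at (263,200); the row of pads is centred under it. Lowering now.

```bash
python3 -m handwheel '[{"dx":0.02,"dy":0.001,"dz":0,"wx":0,"wy":0,"wz":0,"fingers":1},{"dx":0.04,"dy":0.001,"dz":0,"wx":0,"wy":0,"wz":0,"fingers":1},{"dx":0.052,"dy":0.001,"dz":0,"wx":0,"wy":0,"wz":0,"fingers":1},{"dx":0.058,"dy":0.001,"dz":0,"wx":0,"wy":0,"wz":0,"fingers":1},{"dx":0.061,"dy":0.001,"dz":0,"wx":0,"wy":0,"wz":0,"fingers":1},{"dx":0.063,"dy":0.001,"dz":0,"wx":0,"wy":0,"wz":0,"fingers":1},{"dx":0.063,"dy":0.001,"dz":0,"wx":0,"wy":0,"wz":0,"fingers":1},{"dx":0.063,"dy":0.001,"dz":0,"wx":0,"wy":0,"wz":0,"fingers":1},{"dx":0.063,"dy":0.001,"dz":0,"wx":0,"wy":0,"wz":0,"fingers":1}]'
```

```text
time: 5.95
tcp_pos: [0.635, -0.1341, 0.03]
ee_rot: [[0.001, 1.0, 0.0], [-0.0, 0.0, -1.0], [-1.0, 0.001, 0.0]]
ft_force: [0.2, -0.8, -6.7]
opening: 0.0518
```

```bash
python3 -m handwheel '[{"dx":0.001,"dy":-0.0005,"dz":0,"wx":0,"wy":0,"wz":0,"fingers":1},{"dx":0.0015,"dy":-0.0005,"dz":0,"wx":0,"wy":0,"wz":0,"fingers":1},{"dx":0.002,"dy":-0.0005,"dz":0,"wx":0,"wy":0,"wz":0,"fingers":1},{"dx":0.002,"dy":-0.0005,"dz":0,"wx":0,"wy":0,"wz":0,"fingers":1}]'; python3 -m handwheel '[{"dx":0,"dy":0,"dz":0,"wx":0,"wy":0,"wz":0,"fingers":1},{"dx":0,"dy":0,"dz":0,"wx":0,"wy":0,"wz":0,"fingers":1}]'
```

```text
time: 6.35
tcp_pos: [0.6339, -0.1339, 0.0272]
ee_rot: [[-0.0, 1.0, -0.0], [0.0, -0.0, -1.0], [-1.0, -0.0, -0.0]]
ft_force: [0.4, -0.5, -6.8]
opening: 0.0516
time: 6.55
tcp_pos: [0.634, -0.1339, 0.0273]
ee_rot: [[0.0, 1.0, -0.0], [-0.0, -0.0, -1.0], [-1.0, 0.0, 0.0]]
ft_force: [-0.4, 0.8, -5.8]
opening: 0.052
```

```bash
python3 -m handwheel '[{"dx":0.0005,"dy":0,"dz":0,"wx":0,"wy":0,"wz":0,"fingers":1},{"dx":0.001,"dy":0,"dz":0,"wx":0,"wy":0,"wz":0,"fingers":1},{"dx":0.001,"dy":0,"dz":0,"wx":0,"wy":0,"wz":0,"fingers":1}]'
```

```text
time: 6.85
tcp_pos: [0.6341, -0.134, 0.0264]
ee_rot: [[0.0, 1.0, 0.0], [-0.0, 0.0, -1.0], [-1.0, 0.0, 0.0]]
ft_force: [0.2, -0.3, -5.4]
opening: 0.0516
```

```bash
python3 -m handwheel '[{"dx":0,"dy":0,"dz":0,"wx":0,"wy":0,"wz":0,"fingers":0},{"dx":0,"dy":0,"dz":0,"wx":0,"wy":0,"wz":0,"fingers":-1},{"dx":0,"dy":0,"dz":0,"wx":0,"wy":0,"wz":0,"fingers":-1},{"dx":0,"dy":0,"dz":0,"wx":0,"wy":0,"wz":0,"fingers":-1},{"dx":0,"dy":0,"dz":0,"wx":0,"wy":0,"wz":0,"fingers":-1},{"dx":0,"dy":0,"dz":0,"wx":0,"wy":0,"wz":0,"fingers":-1},{"dx":-0.015,"dy":0,"dz":0,"wx":0,"wy":0,"wz":0,"fingers":-1},{"dx":-0.04,"dy":0,"dz":0,"wx":0,"wy":0,"wz":0,"fingers":-1},{"dx":-0.08,"dy":0,"dz":0,"wx":0,"wy":0,"wz":0,"fingers":-1},{"dx":-0.12,"dy":0,"dz":0,"wx":0,"wy":0,"wz":0,"fingers":-1},{"dx":-0.155,"dy":0,"dz":0,"wx":0,"wy":0,"wz":0,"fingers":-1},{"dx":-0.165,"dy":0,"dz":0,"wx":0,"wy":0,"wz":0,"fingers":-1}]'
python3 -m handwheel '[{"dx":0,"dy":-0.02,"dz":-0.027,"wx":0,"wy":0,"wz":0,"fingers":-1},{"dx":0,"dy":-0.045,"dz":-0.06,"wx":0,"wy":0,"wz":0,"fingers":-1},{"dx":0,"dy":-0.07,"dz":-0.095,"wx":0,"wy":0,"wz":0,"fingers":-1},{"dx":0,"dy":-0.1,"dz":-0.135,"wx":0,"wy":0,"wz":0,"fingers":-1},{"dx":0,"dy":-0.125,"dz":-0.17,"wx":0,"wy":0,"wz":0,"fingers":-1},{"dx":0,"dy":-0.145,"dz":-0.2,"wx":0,"wy":0,"wz":0,"fingers":-1},{"dx":0,"dy":-0.158,"dz":-0.2155,"wx":0,"wy":0,"wz":0,"fingers":-1},{"dx":0,"dy":-0.158,"dz":-0.2155,"wx":0,"wy":0,"wz":0,"fingers":-1},{"dx":0,"dy":-0.158,"dz":-0.2155,"wx":0,"wy":0,"wz":0,"fingers":-1},{"dx":0,"dy":-0.158,"dz":-0.2155,"wx":0,"wy":0,"wz":0,"fingers":-1}]'
cat > chk.py <<'E'
from w import *
def top(name,x,y,h,r=.045):
    p,d=snapshot('top');cv2.imwrite(f'pics/{name}.png',p[:,:,::-1]);P=cloud('top',d)
    m=(abs(P[...,2]-h)<.006)&(np.hypot(P[...,0]-x,P[...,1]-y)<r)
    v,u=np.nonzero(m);q=cast('top',np.c_[u,v],h)[:,:2].astype(np.float32)
    print('top',m.sum(),cv2.minEnclosingCircle(q),P[m][:,2].mean().round(4))
E
python3 -c "
from chk import *
top('t2',.634,-.134,.0775)
s,p,d,o,ray,P=wrist('w6');print(s['tcp_pos'])
print(rim(o,ray,P,.056,.4755,.08))
for q in pads(p,o,ray,P):print(q)"
```

```text
time: 8.05
tcp_pos: [0.6367, -0.135, 0.1983]
ee_rot: [[0.009, 1.0, 0.0], [-0.004, 0.0, -1.0], [-1.0, 0.009, 0.004]]
ft_force: [0.1, -1.2, -0.6]
opening: 0.0858
time: 9.05
tcp_pos: [0.4769, 0.0805, 0.1915]
ee_rot: [[0.001, 1.0, -0.001], [-0.0, -0.001, -1.0], [-1.0, 0.001, 0.0]]
ft_force: [0.2, 0.5, -0.8]
opening: 0.0852
top 259 ((0.6339473724365234, -0.13573512434959412), 0.02684955485165119) 0.0772
[0.47685122 0.08046568 0.19137334]
(np.int64(956), array([0.4752, 0.084 , 0.0217, 0.055 ]))
([405.0, 169.0], [0.6291, 0.0818], 0.0186, [0.6274999976158142, 0.08229999989271164])
([395.0, 231.0], [0.6305, 0.0101], 0.0185, [0.6273000240325928, 0.011599999852478504])
```

View pics/t2.png

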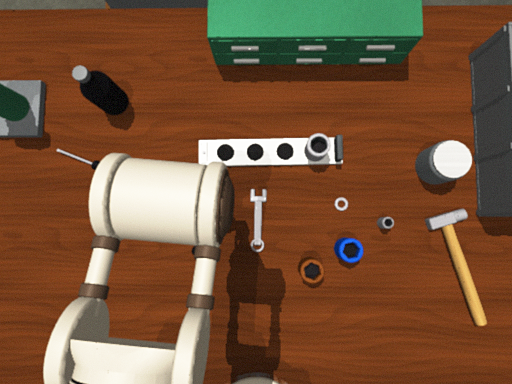

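XL sits at (319,148), next to the stop; the top camera puts it 0.1 mm from the pad centre. Robot y is top-camera y + 2 mm. Next is L.

```bash
python3 -m handwheel '[{"dx":0.03,"dy":-0.001,"dz":-0.002,"wx":0,"wy":0,"wz":0,"fingers":-1},{"dx":0.07,"dy":-0.001,"dz":-0.002,"wx":0,"wy":0,"wz":0,"fingers":-1},{"dx":0.11,"dy":-0.001,"dz":-0.002,"wx":0,"wy":0,"wz":0,"fingers":-1},{"dx":0.14,"dy":-0.001,"dz":-0.002,"wx":0,"wy":0,"wz":0,"fingers":-1},{"dx":0.16,"dy":-0.001,"dz":-0.002,"wx":0,"wy":0,"wz":0,"fingers":-1},{"dx":0.173,"dy":-0.001,"dz":-0.002,"wx":0,"wy":0,"wz":0,"fingers":-1},{"dx":0.18,"dy":-0.001,"dz":-0.002,"wx":0,"wy":0,"wz":0,"fingers":-1},{"dx":0.18,"dy":-0.001,"dz":-0.002,"wx":0,"wy":0,"wz":0,"fingers":-1},{"dx":0.18,"dy":-0.001,"dz":-0.002,"wx":0,"wy":0,"wz":0,"fingers":-1},{"dx":0.18,"dy":-0.001,"dz":-0.002,"wx":0,"wy":0,"wz":0,"fingers":-1}]'; python3 -m handwheel '[{"dx":0,"dy":0,"dz":0,"wx":0,"wy":0,"wz":0,"fingers":1},{"dx":0,"dy":0,"dz":0,"wx":0,"wy":0,"wz":0,"fingers":1},{"dx":0,"dy":0,"dz":0,"wx":0,"wy":0,"wz":0,"fingers":1},{"dx":0,"dy":0,"dz":0,"wx":0,"wy":0,"wz":0,"fingers":1},{"dx":0,"dy":0,"dz":0,"wx":0,"wy":0,"wz":0,"fingers":1},{"dx":0,"dy":0,"dz":0,"wx":0,"wy":0,"wz":0,"fingers":1},{"dx":0,"dy":0,"dz":0,"wx":0,"wy":0,"wz":0,"fingers":1},{"dx":0,"dy":0,"dz":0,"wx":0,"wy":0,"wz":0,"fingers":1},{"dx":0,"dy":0,"dz":0,"wx":0,"wy":0,"wz":0,"fingers":1},{"dx":0,"dy":0,"dz":0,"wx":0,"wy":0,"wz":0,"fingers":1}]'
```

```text
time: 10.15
tcp_pos: [0.4762, 0.0835, 0.0125]
ee_rot: [[0.002, 1.0, -0.0], [-0.0, -0.0, -1.0], [-1.0, 0.002, 0.0]]
ft_force: [0.0, 0.5, 0.7]
opening: 0.0855
time: 11.15
tcp_pos: [0.4754, 0.0836, 0.0118]
ee_rot: [[0.001, 1.0, 0.0], [-0.0, 0.0, -1.0], [-1.0, 0.001, 0.0]]
ft_force: [-1.7, 1.0, 6.1]
opening: 0.0422
```

```bash
python3 -m handwheel '[{"dx":-0.02,"dy":0,"dz":0,"wx":0,"wy":0,"wz":0,"fingers":1},{"dx":-0.05,"dy":0,"dz":0,"wx":0,"wy":0,"wz":0,"fingers":1},{"dx":-0.08,"dy":0.008,"dz":0.008,"wx":0,"wy":0,"wz":0,"fingers":1},{"dx":-0.08,"dy":0.035,"dz":0.033,"wx":0,"wy":0,"wz":0,"fingers":1},{"dx":-0.08,"dy":0.065,"dz":0.06,"wx":0,"wy":0,"wz":0,"fingers":1},{"dx":-0.08,"dy":0.095,"dz":0.09,"wx":0,"wy":0,"wz":0,"fingers":1},{"dx":-0.08,"dy":0.125,"dz":0.117,"wx":0,"wy":0,"wz":0,"fingers":1},{"dx":-0.08,"dy":0.147,"dz":0.137,"wx":0,"wy":0,"wz":0,"fingers":1},{"dx":-0.08,"dy":0.157,"dz":0.1447,"wx":0,"wy":0,"wz":0,"fingers":1},{"dx":-0.08,"dy":0.157,"dz":0.1447,"wx":0,"wy":0,"wz":0,"fingers":1},{"dx":-0.08,"dy":0.157,"dz":0.1447,"wx":0,"wy":0,"wz":0,"fingers":1},{"dx":-0.08,"dy":0.157,"dz":0.1447,"wx":0,"wy":0,"wz":0,"fingers":1}]'; python3 -m handwheel '[{"dx":0.02,"dy":0,"dz":0,"wx":0,"wy":0,"wz":0,"fingers":1},{"dx":0.04,"dy":0,"dz":0,"wx":0,"wy":0,"wz":0,"fingers":1},{"dx":0.052,"dy":0,"dz":0,"wx":0,"wy":0,"wz":0,"fingers":1},{"dx":0.058,"dy":0,"dz":0,"wx":0,"wy":0,"wz":0,"fingers":1},{"dx":0.061,"dy":0,"dz":0,"wx":0,"wy":0,"wz":0,"fingers":1},{"dx":0.063,"dy":0,"dz":0,"wx":0,"wy":0,"wz":0,"fingers":1},{"dx":0.064,"dy":0,"dz":0,"wx":0,"wy":0,"wz":0,"fingers":1},{"dx":0.064,"dy":0,"dz":0,"wx":0,"wy":0,"wz":0,"fingers":1},{"dx":0.064,"dy":0,"dz":0,"wx":0,"wy":0,"wz":0,"fingers":1},{"dx":0.064,"dy":0,"dz":0,"wx":0,"wy":0,"wz":0,"fingers":1},{"dx":0.064,"dy":0,"dz":0,"wx":0,"wy":0,"wz":0,"fingers":1},{"dx":0.064,"dy":0,"dz":0,"wx":0,"wy":0,"wz":0,"fingers":1}]'
```

```text
time: 12.35
tcp_pos: [0.6308, -0.0601, 0.0904]
ee_rot: [[-0.002, 1.0, 0.001], [0.001, 0.001, -1.0], [-1.0, -0.002, -0.001]]
ft_force: [0.2, 0.2, -3.6]
opening: 0.0418
time: 13.55
tcp_pos: [0.6321, -0.0612, 0.0274]
ee_rot: [[0.0, 1.0, -0.0], [-0.0, -0.0, -1.0], [-1.0, 0.0, 0.0]]
ft_force: [-0.6, 0.4, -3.7]
opening: 0.0419
```

```bash
python3 -m handwheel '[{"dx":0.001,"dy":0.0004,"dz":0,"wx":0,"wy":0,"wz":0,"fingers":1},{"dx":0.002,"dy":0.0004,"dz":0,"wx":0,"wy":0,"wz":0,"fingers":1},{"dx":0.002,"dy":0.0004,"dz":0,"wx":0,"wy":0,"wz":0,"fingers":1},{"dx":0.002,"dy":0.0004,"dz":0,"wx":0,"wy":0,"wz":0,"fingers":1}]'
```

```text
time: 13.95
tcp_pos: [0.6325, -0.0612, 0.0254]
ee_rot: [[0.0, 1.0, 0.0], [-0.0, 0.0, -1.0], [-1.0, 0.0, 0.0]]
ft_force: [-0.3, 0.6, -2.2]
opening: 0.0418
```

```bash
python3 -m handwheel '[{"dx":0,"dy":0,"dz":0,"wx":0,"wy":0,"wz":0,"fingers":0},{"dx":0,"dy":0,"dz":0,"wx":0,"wy":0,"wz":0,"fingers":-1},{"dx":0,"dy":0,"dz":0,"wx":0,"wy":0,"wz":0,"fingers":-1},{"dx":0,"dy":0,"dz":0,"wx":0,"wy":0,"wz":0,"fingers":-1},{"dx":0,"dy":0,"dz":0,"wx":0,"wy":0,"wz":0,"fingers":-1},{"dx":0,"dy":0,"dz":0,"wx":0,"wy":0,"wz":0,"fingers":-1},{"dx":-0.015,"dy":0,"dz":0,"wx":0,"wy":0,"wz":0,"fingers":-1},{"dx":-0.04,"dy":0,"dz":0,"wx":0,"wy":0,"wz":0,"fingers":-1},{"dx":-0.08,"dy":0,"dz":0,"wx":0,"wy":0,"wz":0,"fingers":-1},{"dx":-0.12,"dy":0,"dz":0,"wx":0,"wy":0,"wz":0,"fingers":-1},{"dx":-0.155,"dy":0,"dz":0,"wx":0,"wy":0,"wz":0,"fingers":-1},{"dx":-0.165,"dy":0,"dz":0,"wx":0,"wy":0,"wz":0,"fingers":-1}]'
python3 -m handwheel '[{"dx":0,"dy":-0.01,"dz":-0.02,"wx":0,"wy":0,"wz":0,"fingers":-1},{"dx":0,"dy":-0.025,"dz":-0.055,"wx":0,"wy":0,"wz":0,"fingers":-1},{"dx":0,"dy":-0.045,"dz":-0.095,"wx":0,"wy":0,"wz":0,"fingers":-1},{"dx":0,"dy":-0.065,"dz":-0.137,"wx":0,"wy":0,"wz":0,"fingers":-1},{"dx":0,"dy":-0.085,"dz":-0.178,"wx":0,"wy":0,"wz":0,"fingers":-1},{"dx":0,"dy":-0.105,"dz":-0.22,"wx":0,"wy":0,"wz":0,"fingers":-1},{"dx":0,"dy":-0.125,"dz":-0.26,"wx":0,"wy":0,"wz":0,"fingers":-1},{"dx":0,"dy":-0.145,"dz":-0.3,"wx":0,"wy":0,"wz":0,"fingers":-1},{"dx":0,"dy":-0.16,"dz":-0.335,"wx":0,"wy":0,"wz":0,"fingers":-1},{"dx":0,"dy":-0.1686,"dz":-0.35,"wx":0,"wy":0,"wz":0,"fingers":-1},{"dx":0,"dy":-0.1686,"dz":-0.35,"wx":0,"wy":0,"wz":0,"fingers":-1},{"dx":0,"dy":-0.1686,"dz":-0.35,"wx":0,"wy":0,"wz":0,"fingers":-1}]'
python3 -c "
from chk import *
top('t3',.6326,-.0642,.0695,.04)
top('t3',.634,-.134,.0775,.04)
s,p,d,o,ray,P=wrist('w7');print(s['tcp_pos'])
print(rim(o,ray,P,.05,.464,.289))"
```

```text
time: 15.15
tcp_pos: [0.6352, -0.0618, 0.1972]
ee_rot: [[0.01, 1.0, 0.0], [-0.003, 0.0, -1.0], [-1.0, 0.01, 0.003]]
ft_force: [-0.2, -0.3, 1.0]
opening: 0.0856
time: 16.35
tcp_pos: [0.4637, 0.2886, 0.1902]
ee_rot: [[-0.0, 1.0, 0.001], [-0.001, 0.001, -1.0], [-1.0, -0.0, 0.001]]
ft_force: [0.4, -0.1, -0.3]
opening: 0.0854
top 168 ((0.6321375966072083, -0.06348777562379837), 0.021725201979279518) 0.0692
top 264 ((0.6338565349578857, -0.13529112935066223), 0.027199584990739822) 0.0773
[0.46427355 0.28795528 0.19024147]
(np.int64(592), array([0.4637, 0.2919, 0.0172, 0.0489]))
```

View pics/w7.png

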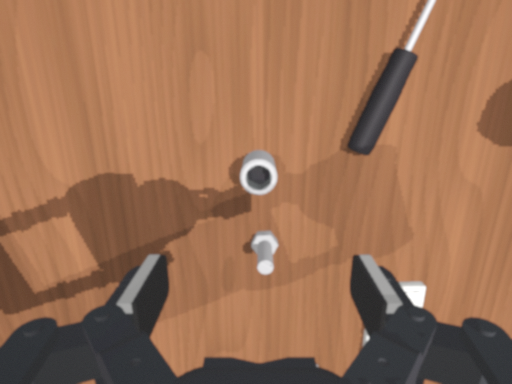

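L measures 0.8 mm off its pad centre. The wrist view shows M at (258,172), with the bolt at (264,250) and the screwdriver clear of the jaws. Next is M.

```bash
python3 -m handwheel '[{"dx":0.03,"dy":0,"dz":-0.0015,"wx":0,"wy":0,"wz":0,"fingers":-1},{"dx":0.07,"dy":0,"dz":-0.0015,"wx":0,"wy":0,"wz":0,"fingers":-1},{"dx":0.11,"dy":0,"dz":-0.0015,"wx":0,"wy":0,"wz":0,"fingers":-1},{"dx":0.14,"dy":0,"dz":-0.0015,"wx":0,"wy":0,"wz":0,"fingers":-1},{"dx":0.16,"dy":0,"dz":-0.0015,"wx":0,"wy":0,"wz":0,"fingers":-1},{"dx":0.173,"dy":0,"dz":-0.0015,"wx":0,"wy":0,"wz":0,"fingers":-1},{"dx":0.18,"dy":0,"dz":-0.0015,"wx":0,"wy":0,"wz":0,"fingers":-1},{"dx":0.18,"dy":0,"dz":-0.0015,"wx":0,"wy":0,"wz":0,"fingers":-1},{"dx":0.18,"dy":0,"dz":-0.0015,"wx":0,"wy":0,"wz":0,"fingers":-1},{"dx":0.18,"dy":0,"dz":-0.0015,"wx":0,"wy":0,"wz":0,"fingers":-1}]'; python3 -m handwheel '[{"dx":0,"dy":0,"dz":0,"wx":0,"wy":0,"wz":0,"fingers":1},{"dx":0,"dy":0,"dz":0,"wx":0,"wy":0,"wz":0,"fingers":1},{"dx":0,"dy":0,"dz":0,"wx":0,"wy":0,"wz":0,"fingers":1},{"dx":0,"dy":0,"dz":0,"wx":0,"wy":0,"wz":0,"fingers":1},{"dx":0,"dy":0,"dz":0,"wx":0,"wy":0,"wz":0,"fingers":1},{"dx":0,"dy":0,"dz":0,"wx":0,"wy":0,"wz":0,"fingers":1},{"dx":0,"dy":0,"dz":0,"wx":0,"wy":0,"wz":0,"fingers":1},{"dx":0,"dy":0,"dz":0,"wx":0,"wy":0,"wz":0,"fingers":1},{"dx":0,"dy":0,"dz":0,"wx":0,"wy":0,"wz":0,"fingers":1},{"dx":0,"dy":0,"dz":0,"wx":0,"wy":0,"wz":0,"fingers":1}]'
```

```text
time: 17.5
tcp_pos: [0.4649, 0.2907, 0.0116]
ee_rot: [[0.002, 1.0, 0.0], [0.001, -0.0, -1.0], [-1.0, 0.002, -0.001]]
ft_force: [0.1, 0.5, -0.1]
opening: 0.0852
time: 18.5
tcp_pos: [0.464, 0.2905, 0.0107]
ee_rot: [[0.0, 1.0, 0.0], [0.0, 0.0, -1.0], [-1.0, 0.0, -0.0]]
ft_force: [-1.1, 0.4, 5.6]
opening: 0.0331
```

```bash
python3 -m handwheel '[{"dx":-0.02,"dy":0,"dz":0,"wx":0,"wy":0,"wz":0,"fingers":1},{"dx":-0.05,"dy":0,"dz":0,"wx":0,"wy":0,"wz":0,"fingers":1},{"dx":-0.08,"dy":0.007,"dz":0.012,"wx":0,"wy":0,"wz":0,"fingers":1},{"dx":-0.08,"dy":0.029,"dz":0.05,"wx":0,"wy":0,"wz":0,"fingers":1},{"dx":-0.08,"dy":0.053,"dz":0.09,"wx":0,"wy":0,"wz":0,"fingers":1},{"dx":-0.08,"dy":0.077,"dz":0.13,"wx":0,"wy":0,"wz":0,"fingers":1},{"dx":-0.08,"dy":0.1,"dz":0.17,"wx":0,"wy":0,"wz":0,"fingers":1},{"dx":-0.08,"dy":0.125,"dz":0.21,"wx":0,"wy":0,"wz":0,"fingers":1},{"dx":-0.08,"dy":0.147,"dz":0.247,"wx":0,"wy":0,"wz":0,"fingers":1},{"dx":-0.08,"dy":0.162,"dz":0.272,"wx":0,"wy":0,"wz":0,"fingers":1},{"dx":-0.08,"dy":0.167,"dz":0.28,"wx":0,"wy":0,"wz":0,"fingers":1},{"dx":-0.08,"dy":0.167,"dz":0.28,"wx":0,"wy":0,"wz":0,"fingers":1}]'; python3 -m handwheel '[{"dx":0,"dy":0,"dz":0,"wx":0,"wy":0,"wz":0,"fingers":1},{"dx":0.02,"dy":0,"dz":0,"wx":0,"wy":0,"wz":0,"fingers":1},{"dx":0.04,"dy":0,"dz":0,"wx":0,"wy":0,"wz":0,"fingers":1},{"dx":0.052,"dy":0,"dz":0,"wx":0,"wy":0,"wz":0,"fingers":1},{"dx":0.058,"dy":0,"dz":0,"wx":0,"wy":0,"wz":0,"fingers":1},{"dx":0.061,"dy":0,"dz":0,"wx":0,"wy":0,"wz":0,"fingers":1},{"dx":0.063,"dy":0,"dz":0,"wx":0,"wy":0,"wz":0,"fingers":1},{"dx":0.064,"dy":0,"dz":0,"wx":0,"wy":0,"wz":0,"fingers":1},{"dx":0.064,"dy":0,"dz":0,"wx":0,"wy":0,"wz":0,"fingers":1},{"dx":0.064,"dy":0,"dz":0,"wx":0,"wy":0,"wz":0,"fingers":1},{"dx":0.064,"dy":0,"dz":0,"wx":0,"wy":0,"wz":0,"fingers":1},{"dx":0.064,"dy":0,"dz":0,"wx":0,"wy":0,"wz":0,"fingers":1}]'
```

```text
time: 19.7
tcp_pos: [0.6306, 0.0095, 0.0893]
ee_rot: [[-0.001, 1.0, -0.002], [0.0, -0.002, -1.0], [-1.0, -0.001, -0.0]]
ft_force: [-0.4, 0.3, -1.6]
opening: 0.0329
time: 20.9
tcp_pos: [0.631, 0.0103, 0.0265]
ee_rot: [[0.0, 1.0, -0.0], [-0.0, -0.0, -1.0], [-1.0, 0.0, 0.0]]
ft_force: [-0.1, 0.5, -1.8]
opening: 0.0328
```

```bash
python3 -m handwheel '[{"dx":0.001,"dy":0,"dz":-0.0004,"wx":0,"wy":0,"wz":0,"fingers":1},{"dx":0.0023,"dy":0,"dz":-0.0004,"wx":0,"wy":0,"wz":0,"fingers":1},{"dx":0.0023,"dy":0,"dz":-0.0004,"wx":0,"wy":0,"wz":0,"fingers":1},{"dx":0.0023,"dy":0,"dz":-0.0004,"wx":0,"wy":0,"wz":0,"fingers":1},{"dx":0.0023,"dy":0,"dz":-0.0004,"wx":0,"wy":0,"wz":0,"fingers":1}]'
```

```text
time: 21.4
tcp_pos: [0.6309, 0.0108, 0.0242]
ee_rot: [[0.0, 1.0, 0.0], [-0.0, 0.0, -1.0], [-1.0, 0.0, 0.0]]
ft_force: [-1.4, 0.8, 1.5]
opening: 0.0327
```

```bash
python3 -m handwheel '[{"dx":0,"dy":0,"dz":0,"wx":0,"wy":0,"wz":0,"fingers":0},{"dx":0,"dy":0,"dz":0,"wx":0,"wy":0,"wz":0,"fingers":-1},{"dx":0,"dy":0,"dz":0,"wx":0,"wy":0,"wz":0,"fingers":-1},{"dx":0,"dy":0,"dz":0,"wx":0,"wy":0,"wz":0,"fingers":-1},{"dx":0,"dy":0,"dz":0,"wx":0,"wy":0,"wz":0,"fingers":-1},{"dx":0,"dy":0,"dz":0,"wx":0,"wy":0,"wz":0,"fingers":-1},{"dx":-0.015,"dy":0,"dz":0,"wx":0,"wy":0,"wz":0,"fingers":-1},{"dx":-0.04,"dy":0,"dz":0,"wx":0,"wy":0,"wz":0,"fingers":-1},{"dx":-0.08,"dy":0,"dz":0,"wx":0,"wy":0,"wz":0,"fingers":-1},{"dx":-0.12,"dy":0,"dz":0,"wx":0,"wy":0,"wz":0,"fingers":-1},{"dx":-0.155,"dy":0,"dz":0,"wx":0,"wy":0,"wz":0,"fingers":-1},{"dx":-0.165,"dy":0,"dz":0,"wx":0,"wy":0,"wz":0,"fingers":-1}]'
python3 -m handwheel '[{"dx":0,"dy":-0.01,"dz":0.02,"wx":0,"wy":0,"wz":0,"fingers":-1},{"dx":0,"dy":-0.03,"dz":0.055,"wx":0,"wy":0,"wz":0,"fingers":-1},{"dx":0,"dy":-0.05,"dz":0.09,"wx":0,"wy":0,"wz":0,"fingers":-1},{"dx":0,"dy":-0.07,"dz":0.127,"wx":0,"wy":0,"wz":0,"fingers":-1},{"dx":0,"dy":-0.09,"dz":0.165,"wx":0,"wy":0,"wz":0,"fingers":-1},{"dx":0,"dy":-0.11,"dz":0.2,"wx":0,"wy":0,"wz":0,"fingers":-1},{"dx":0,"dy":-0.13,"dz":0.237,"wx":0,"wy":0,"wz":0,"fingers":-1},{"dx":0,"dy":-0.15,"dz":0.273,"wx":0,"wy":0,"wz":0,"fingers":-1},{"dx":0,"dy":-0.162,"dz":0.295,"wx":0,"wy":0,"wz":0,"fingers":-1},{"dx":0,"dy":-0.1667,"dz":0.304,"wx":0,"wy":0,"wz":0,"fingers":-1},{"dx":0,"dy":-0.1667,"dz":0.304,"wx":0,"wy":0,"wz":0,"fingers":-1},{"dx":0,"dy":-0.1667,"dz":0.304,"wx":0,"wy":0,"wz":0,"fingers":-1}]'
python3 -c "
from chk import *
top('t4',.6309,.0082,.0635,.035)
top('t4',.6326,-.0642,.0695,.04)
s,p,d,o,ray,P=wrist('w8');print(s['tcp_pos'],s['joints'])
print(rim(o,ray,P,.044,.464,-.29))"
```

```text
time: 22.6
tcp_pos: [0.6336, 0.0104, 0.1959]
ee_rot: [[0.01, 1.0, 0.0], [-0.002, 0.0, -1.0], [-1.0, 0.01, 0.002]]
ft_force: [-0.1, 0.2, 1.1]
opening: 0.0855
time: 23.8
tcp_pos: [0.4645, -0.2922, 0.1889]
ee_rot: [[0.0, 1.0, 0.001], [0.001, 0.001, -1.0], [-1.0, 0.0, -0.001]]
ft_force: [-0.0, 0.3, 0.3]
opening: 0.0855
top 102 ((0.6306551694869995, 0.009091398678719997), 0.017349962145090103) 0.0633
top 167 ((0.6320052742958069, -0.06347000598907471), 0.021808069199323654) 0.0692
[ 0.46473616 -0.29192558  0.18889633] [-4.47666593e+01  7.27315275e+00  9.84168394e+01  2.25115877e-02
  7.43338056e+01 -4.48709246e+01]
(np.int64(343), array([ 0.4637, -0.2928,  0.0134,  0.0426]))
```

View pics/w8.png

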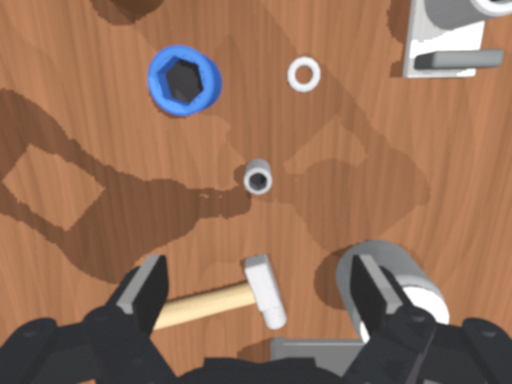

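M measures 0.9 mm off its pad centre. The wrist view shows S at (258,177), with the hammer at (265,290) and the can at (390,290) outside the jaws' footprint. Next is S.

```bash
python3 -m handwheel '[{"dx":0.03,"dy":-0.0003,"dz":0.001,"wx":0,"wy":0,"wz":0,"fingers":-1},{"dx":0.07,"dy":-0.0003,"dz":0.001,"wx":0,"wy":0,"wz":0,"fingers":-1},{"dx":0.11,"dy":-0.0003,"dz":0.001,"wx":0,"wy":0,"wz":0,"fingers":-1},{"dx":0.14,"dy":-0.0003,"dz":0.001,"wx":0,"wy":0,"wz":0,"fingers":-1},{"dx":0.16,"dy":-0.0003,"dz":0.001,"wx":0,"wy":0,"wz":0,"fingers":-1},{"dx":0.173,"dy":-0.0003,"dz":0.001,"wx":0,"wy":0,"wz":0,"fingers":-1},{"dx":0.18,"dy":-0.0003,"dz":0.001,"wx":0,"wy":0,"wz":0,"fingers":-1},{"dx":0.18,"dy":-0.0003,"dz":0.001,"wx":0,"wy":0,"wz":0,"fingers":-1},{"dx":0.18,"dy":-0.0003,"dz":0.001,"wx":0,"wy":0,"wz":0,"fingers":-1},{"dx":0.18,"dy":-0.0003,"dz":0.001,"wx":0,"wy":0,"wz":0,"fingers":-1}]'; python3 -m handwheel '[{"dx":0,"dy":0,"dz":0,"wx":0,"wy":0,"wz":0,"fingers":1},{"dx":0,"dy":0,"dz":0,"wx":0,"wy":0,"wz":0,"fingers":1},{"dx":0,"dy":0,"dz":0,"wx":0,"wy":0,"wz":0,"fingers":1},{"dx":0,"dy":0,"dz":0,"wx":0,"wy":0,"wz":0,"fingers":1},{"dx":0,"dy":0,"dz":0,"wx":0,"wy":0,"wz":0,"fingers":1},{"dx":0,"dy":0,"dz":0,"wx":0,"wy":0,"wz":0,"fingers":1},{"dx":0,"dy":0,"dz":0,"wx":0,"wy":0,"wz":0,"fingers":1},{"dx":0,"dy":0,"dz":0,"wx":0,"wy":0,"wz":0,"fingers":1},{"dx":0,"dy":0,"dz":0,"wx":0,"wy":0,"wz":0,"fingers":1},{"dx":0,"dy":0,"dz":0,"wx":0,"wy":0,"wz":0,"fingers":1},{"dx":0,"dy":0,"dz":0,"wx":0,"wy":0,"wz":0,"fingers":1},{"dx":0,"dy":0,"dz":0,"wx":0,"wy":0,"wz":0,"fingers":1}]'
```

```text
time: 24.95
tcp_pos: [0.4647, -0.295, 0.0103]
ee_rot: [[0.002, 1.0, 0.0], [-0.002, 0.0, -1.0], [-1.0, 0.002, 0.002]]
ft_force: [0.3, 0.4, -0.8]
opening: 0.0855
time: 26.15
tcp_pos: [0.464, -0.2945, 0.0093]
ee_rot: [[0.0, 1.0, -0.0], [-0.0, -0.0, -1.0], [-1.0, 0.0, 0.0]]
ft_force: [-0.4, 0.2, 4.5]
opening: 0.0243
```

```bash
python3 -m handwheel '[{"dx":-0.02,"dy":0,"dz":0,"wx":0,"wy":0,"wz":0,"fingers":1},{"dx":-0.05,"dy":0,"dz":0,"wx":0,"wy":0,"wz":0,"fingers":1},{"dx":-0.09,"dy":0.005,"dz":-0.012,"wx":0,"wy":0,"wz":0,"fingers":1},{"dx":-0.1,"dy":0.02,"dz":-0.05,"wx":0,"wy":0,"wz":0,"fingers":1},{"dx":-0.1,"dy":0.035,"dz":-0.09,"wx":0,"wy":0,"wz":0,"fingers":1},{"dx":-0.1,"dy":0.055,"dz":-0.135,"wx":0,"wy":0,"wz":0,"fingers":1},{"dx":-0.1,"dy":0.075,"dz":-0.18,"wx":0,"wy":0,"wz":0,"fingers":1},{"dx":-0.1,"dy":0.095,"dz":-0.225,"wx":0,"wy":0,"wz":0,"fingers":1},{"dx":-0.1,"dy":0.115,"dz":-0.27,"wx":0,"wy":0,"wz":0,"fingers":1},{"dx":-0.1,"dy":0.138,"dz":-0.315,"wx":0,"wy":0,"wz":0,"fingers":1},{"dx":-0.1,"dy":0.155,"dz":-0.35,"wx":0,"wy":0,"wz":0,"fingers":1},{"dx":-0.1,"dy":0.166,"dz":-0.375,"wx":0,"wy":0,"wz":0,"fingers":1}]'; python3 -m handwheel '[{"dx":0,"dy":0,"dz":0,"wx":0,"wy":0,"wz":0,"fingers":1},{"dx":0,"dy":0,"dz":0,"wx":0,"wy":0,"wz":0,"fingers":1},{"dx":0.02,"dy":0,"dz":0,"wx":0,"wy":0,"wz":0,"fingers":1},{"dx":0.045,"dy":0,"dz":0,"wx":0,"wy":0,"wz":0,"fingers":1},{"dx":0.065,"dy":0,"dz":0,"wx":0,"wy":0,"wz":0,"fingers":1},{"dx":0.077,"dy":0,"dz":0,"wx":0,"wy":0,"wz":0,"fingers":1},{"dx":0.081,"dy":0,"dz":0,"wx":0,"wy":0,"wz":0,"fingers":1},{"dx":0.083,"dy":0,"dz":0,"wx":0,"wy":0,"wz":0,"fingers":1},{"dx":0.083,"dy":0,"dz":0,"wx":0,"wy":0,"wz":0,"fingers":1},{"dx":0.083,"dy":0,"dz":0,"wx":0,"wy":0,"wz":0,"fingers":1},{"dx":0.083,"dy":0,"dz":0,"wx":0,"wy":0,"wz":0,"fingers":1},{"dx":0.083,"dy":0,"dz":0,"wx":0,"wy":0,"wz":0,"fingers":1}]'
```

```text
time: 27.35
tcp_pos: [0.6296, 0.0838, 0.1076]
ee_rot: [[-0.002, 1.0, 0.002], [0.001, 0.002, -1.0], [-1.0, -0.002, -0.001]]
ft_force: [0.8, -0.5, -0.8]
opening: 0.0246
time: 28.55
tcp_pos: [0.6302, 0.0808, 0.0266]
ee_rot: [[0.001, 1.0, 0.0], [-0.0, 0.0, -1.0], [-1.0, 0.001, 0.0]]
ft_force: [0.5, 0.2, -1.3]
opening: 0.0243
```

```bash
python3 -m handwheel '[{"dx":0.002,"dy":0,"dz":0.0003,"wx":0,"wy":0,"wz":0,"fingers":1},{"dx":0.003,"dy":0,"dz":0.0003,"wx":0,"wy":0,"wz":0,"fingers":1},{"dx":0.0037,"dy":0,"dz":0.0003,"wx":0,"wy":0,"wz":0,"fingers":1},{"dx":0.0037,"dy":0,"dz":0.0003,"wx":0,"wy":0,"wz":0,"fingers":1},{"dx":0.0037,"dy":0,"dz":0.0003,"wx":0,"wy":0,"wz":0,"fingers":1}]'
```

```text
time: 29.05
tcp_pos: [0.6298, 0.0805, 0.0228]
ee_rot: [[-0.0, 1.0, 0.0], [-0.0, 0.0, -1.0], [-1.0, -0.0, 0.0]]
ft_force: [-3.9, -0.1, 5.7]
opening: 0.0248
```

```bash
python3 -m handwheel '[{"dx":0,"dy":0,"dz":0,"wx":0,"wy":0,"wz":0,"fingers":0},{"dx":0,"dy":0,"dz":0,"wx":0,"wy":0,"wz":0,"fingers":-1},{"dx":0,"dy":0,"dz":0,"wx":0,"wy":0,"wz":0,"fingers":-1},{"dx":0,"dy":0,"dz":0,"wx":0,"wy":0,"wz":0,"fingers":-1},{"dx":0,"dy":0,"dz":0,"wx":0,"wy":0,"wz":0,"fingers":-1},{"dx":0,"dy":0,"dz":0,"wx":0,"wy":0,"wz":0,"fingers":-1},{"dx":-0.015,"dy":0,"dz":0,"wx":0,"wy":0,"wz":0,"fingers":-1},{"dx":-0.04,"dy":0,"dz":0,"wx":0,"wy":0,"wz":0,"fingers":-1},{"dx":-0.08,"dy":0,"dz":0,"wx":0,"wy":0,"wz":0,"fingers":-1},{"dx":-0.12,"dy":0,"dz":0,"wx":0,"wy":0,"wz":0,"fingers":-1},{"dx":-0.155,"dy":0,"dz":0,"wx":0,"wy":0,"wz":0,"fingers":-1},{"dx":-0.165,"dy":0,"dz":0,"wx":0,"wy":0,"wz":0,"fingers":-1}]'
python3 -m handwheel '[{"dx":0,"dy":-0.03,"dz":-0.01,"wx":0,"wy":0,"wz":0,"fingers":-1},{"dx":0,"dy":-0.07,"dz":-0.03,"wx":0,"wy":0,"wz":0,"fingers":-1},{"dx":0,"dy":-0.11,"dz":-0.06,"wx":0,"wy":0,"wz":0,"fingers":-1},{"dx":0,"dy":-0.15,"dz":-0.09,"wx":0,"wy":0,"wz":0,"fingers":-1},{"dx":0,"dy":-0.17,"dz":-0.12,"wx":0,"wy":0,"wz":0,"fingers":-1},{"dx":0,"dy":-0.18,"dz":-0.15,"wx":0,"wy":0,"wz":0,"fingers":-1},{"dx":0,"dy":-0.18,"dz":-0.15,"wx":0,"wy":0,"wz":0,"fingers":-1},{"dx":0,"dy":-0.18,"dz":-0.15,"wx":0,"wy":0,"wz":0,"fingers":-1},{"dx":0,"dy":-0.18,"dz":-0.15,"wx":0,"wy":0,"wz":0,"fingers":-1}]'
python3 -c "
from chk import *
top('t5',.6298,.0797,.0575,.03)
top('t5',.6309,.0082,.0635,.035)
top('t5',.6326,-.0642,.0695,.04)
top('t5',.634,-.1358,.0775,.04)
p,d=snapshot('scene');a=cv2.resize(p[190:280,110:350,::-1],None,fx=3,fy=3);b=cv2.resize(cv2.imread('pics/t5.png')[120:180,180:360],(720,240));cv2.imwrite('pics/fin.png',np.vstack([a,b]))"
```

```text
time: 30.25
tcp_pos: [0.6327, 0.0804, 0.1942]
ee_rot: [[0.01, 1.0, 0.0], [-0.001, 0.0, -1.0], [-1.0, 0.01, 0.001]]
ft_force: [0.5, 0.5, 1.3]
opening: 0.0857
time: 31.15
tcp_pos: [0.4502, 0.2297, 0.1872]
ee_rot: [[-0.0, 1.0, -0.001], [-0.0, -0.001, -1.0], [-1.0, -0.0, 0.0]]
ft_force: [1.1, -0.1, -0.1]
opening: 0.0854
top 59 ((0.629482090473175, 0.07843272387981415), 0.013265503570437431) 0.0571
top 101 ((0.6306734681129456, 0.009174088016152382), 0.01728592999279499) 0.0632
top 170 ((0.6316892504692078, -0.06343584507703781), 0.022000813856720924) 0.0691
top 260 ((0.6339473724365234, -0.13573512434959412), 0.02684955485165119) 0.0773
```

View pics/fin.png

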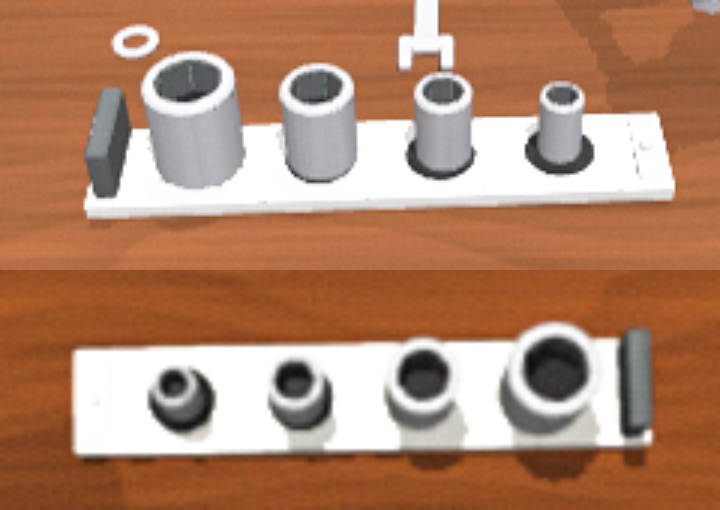

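All four sockets stand upright in order, hole up, each on its own pad. The worst offset is about 1.3 mm, for S. Handing in.

```bash
python3 -c "
from station import *
print(finish_job(),sense()['time'])"
```

```text
the job is handed in; nothing more can be done
the job is handed in; nothing more can be done
```

The four steel sockets are on the rail in size order: XL on the pad next to the stop, then L, M and S. I handed the job in at about 31 s, with the gripper open and well clear. I never gripped the blue and brown look-alikes.

The last top and scene pictures showed all four upright, hole up, each on its own pad, with rim heights matching sockets standing on the pads. Offsets from the pad centres, all from the top camera:

| Socket | Offset from pad centre |
|---|---|
| XL | about 0.1 mm |
| L | about 1.2 mm |
| M | about 1.0 mm |
| S | about 1.3 mm |

- **Camera disagreement:** the wrist and top cameras differed by 2–4 mm in y, up to about 5 mm at close range. I judged the final positions with the top camera alone, comparing each socket with its pad.
- **Forces:** the highest wrist force I read at the end of any move was about 7 N.

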